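Reset the carriage stop of a substrate jig and clamp a carrier in it

ROBOT

A 6-joint arm with a two-finger parallel gripper is mounted at the origin on a cart in front of the work surface, level with it; the furniture and walls round the work are solid. World frame = base frame: x ahead of the robot, y to its left, z up, the work surface at z = 0. Lengths are in mm, angles in rad, forces in N, time in s.
With the tool pointing down it reaches from about 350 to 975 mm from the base axis. Payload 7.1 kg.
Tool frame: the origin (TCP) lies between the finger pads; the fingertips stand 19 mm ahead of it and the grasp point (between the pads) is the TCP (ctrl.tcp_to_tips is the distance from the TCP to the fingertips, in mm); z points along the fingers, y is the line along which they close (so a half turn about z gives the same grasp; the last joint's range is limited). The gripper opens to 88 mm and grips with 3 to 60 N. Pads are 20 mm wide; open, the fingers measure 115 mm over their backs; the gripper's body (75 mm by 178 mm) begins 61 mm behind the grasp point.
Start: joints at [-1.144, 0.423, 1.63, -0, 1.089, -0.019], TCP at [269.502, -563.891, 211.075] pointing down, gripper open.
Joint ranges: [-3, 3], [-0.9, 2.11], [0.09, 2.58], [-1.31, 4.45], [0.11, 2.69], [-2.54, 2.54]. Speed limits (rad/s): [2.39, 2.39, 3.01, 3.14, 3.14, 3.14].

INTERFACE

Orientations are given as a rotation vector (axis times angle).
In Python, from workcell import status, optics, ctrl gives the robot as it stands. The module is installed in compiled form; this text tells all that it offers.
- The arm moves only by the shell command python3 -m inch 'ROWS'. ROWS is JSON, a list that holds one entry, the list of rows, each a list of 7 numbers: the shift along the tool's x, y, z in mm, then the turn, a rotation vector about the tool's x, y, z in rad, then the opening in per cent of the stroke, from 0 (shut) to 100 (fully open). A call has 1 to 20 rows; each row is the pose to reach, as a shift and turn from the pose commanded when the call began, along the tool's axes at that moment; what a row does not reach only later rows make up. A row lasts 1/10 s, in which the tool goes at most 50 mm and 8.59 degrees, less where a joint would pass 70% of its speed; a pose out of reach is approached as far as the arm can. A call with a gripper value outside its range is refused whole. The fingers move at their own pace and stop on an object; the grip force is fixed at half the most. Time passes only in rows, so rows that repeat a pose let the fingers close. It gives the time, the measured TCP pose, the force, the opening and the grip force at its end, in the units of the state.
- status.get_obs(): the state, without advancing time (a new reading comes with each control period).
- optics.get_image(name): name is "scene" or "top" or "wrist"; returns a dict with "frame" (420x560x3 uint8, red, green, blue), "fx", "fy", "cx", "cy" (pixels), "rvec" (rotation vector, rad) and "tvec" (3), from world to camera coordinates, as OpenCV has them; the wrist camera has in their place "hand_eye" (4x4, takes a point from camera to tool coordinates, whose origin is the TCP and whose axes are the flange's). Camera axes: x right, y down, z forward; pixel columns grow to the right and rows downward; lengths in mm; the calibration is good to about 2 mm. The wrist camera is an equidistant fisheye: a pixel r from the principal point sees the ray r / f radians off the axis. A picture is of the moment at which its call begins: read the wrist's pose just before it. There is no depth.
- ctrl.close_job(): hands the job in; it is judged then, once.
The state is a dict: "t": time; "qpos": joint angles; "qvel": joint speeds; "joint_torque": joint torques, N m; "ee_pos": TCP position; "orientation": TCP orientation; "ft_force": force on the tool from outside, world axes, zero at the start; "moment": the same for the moment, N m; "width": finger opening in mm; "grasp_force": force on a finger pad.
Only numpy, scipy, OpenCV 4.12 (cv2) and the standard library are available. Lean on these libraries where they do the work, as an engineer would, in place of code of your own. Each camera call takes 0.05 s, during which the arm holds its last target. There are 200 camera calls.

TASK

Set up the registration jig for the substrate carrier that lies askew on its bed: loosen the wing knob, slide the blue carriage stop well back, and push the carrier until its long edge lies flush along the long steel rail. Then bring the stop up so that the carrier is also home against the short end fence with the stop touching its other end, and turn the wing knob tight again to lock the stop there. Slide the carrier along the bed without lifting it, and leave the other things on the bench alone.

Things in the scene. Friction and masses are not known exactly. Their poses are not given: they have to be found in the camera images.
- corner (a point): Inner corner of the jig's two fences, on top of the bed. Axes: +x points square into the long rail, +y square into the end fence, z up. The jig is fixed; its grey bed is 12 mm thick, 190 by 255 mm, and reaches from here 160 mm to -x (towards the robot) and 235 mm to -y. The end fence is a steel bar 12 mm high with its face on y = 0, from x = 0 to x = -70 mm, 14 mm thick.
- rail (a point): The long steel rail (long fence): upper front edge at mid-length; same axes as corner. Its front face is the plane x = 0 of corner; it runs along y from +17 to -233 mm of corner, is 24 mm thick (x) and stands 22 mm above the bed. The stop slides on it.
- stop (a joint): Place of the blue carriage stop, in m: the clear opening between end fence and stop face. 0 = touching the end fence, 0.175 = fully open; grows as the stop slides to -y of corner. It starts at 0.03 to 0.07, too narrow for the 84 mm carrier. Loosened, it slides with about 2 N and stays where it is left; clamped, it holds against 20 N.
- stop_face (a point): Centre of the stop's face that meets the carrier, 7.5 mm above the bed, 18 mm in front of the rail; same axes as corner. The face (plane y = 0 of this point) is the side of a steel finger, 14 mm wide (y) and 12 mm high just above the bed, that reaches 37 mm forward of the rail, and of the blue saddle behind it.
- stop_back (a point): Centre of the other (-y) end of the blue saddle, 29 mm above the bed, over the middle of the rail; same axes as corner. The saddle sits astride the rail: 40 mm long (y, from here to the stop face), 46 mm deep (x, 23 mm to each side of this point), its top 36 mm above the bed, 14 mm above the rail's top. The stop can be pushed here.
- clamp_knob (a joint): Angle of the wing knob on the stop, rad, growing clockwise from above. 0: loose, wing in line with the rail; 1.6: end of turn, tight, wing across the rail. Below 0.7 the stop runs free, then it clamps gradually (0.15 to 0.3 N m to turn); from 1.2 it is locked and the knob stays as left. It starts tight, at 1.27 to 1.52.
- knob_grip (a point): Middle of the knob's wing, on the turning axis, 57 mm above the bed, 12 mm behind the rail's front face, 20 mm to -y of the stop face; moves with the stop, turns with the knob. The wing is a black upright bar 46 mm long (own y), 11 mm thick (own x), 24 mm high (12 mm above and below this point), gripped across its thickness. 11 mm below this point begins a hub, 21 mm below is the saddle's top.
- carrier_centre (a point): Centre, half-way up, of the loose substrate carrier: aluminium plate 60 mm (x) by 84 mm (y) by 8 mm thick, about 0.1 kg, with a white ceramic tile and copper-coloured tracks on top. It starts flat on the bed, in front of the stop, turned up to 0.2 rad from the jig. Home, its centre is at x = -30, y = -42 mm of corner, long edge on the rail, and the stop touches it at 0.084.
- blanks: Bystander: a banded stack of white ceramic blanks, 55 x 80 x 11 mm, on the bench left of the jig; origin under its middle. Leave alone.
- squeegee: Bystander: a print squeegee, metal and orange, 52 x 110 x 20 mm, left of the jig; origin under its middle. Leave alone.
- tweezers: Bystander: steel tweezers, 25 x 125 x 10 mm, right of the jig; origin under their middle. Leave alone.
- orange_pot: Bystander: a white pot with an orange lid, 58 mm wide, 52 mm high, behind the jig; origin under its middle. Leave alone.
- vial: Bystander: a small glass vial with a black cap, 22 mm wide, 48 mm high, behind the jig's left end; origin under its middle. Leave alone.
Mind the look-alikes: they are no part of the job. What is shaped like the part that bears carrier_centre but brown or green is not meant.

How it is judged:
By the outcome, as a careful person would: the job done as asked, in the order asked, and still so for the second after the job is handed in, with the robot touching nothing.
It also fails if it takes over 67 s, if anything falls off the work surface, if the arm or the gripper's body presses on something with over 40 N, if the wrist force passes 120 N, or if a joint passes its speed limit or range.

## Working session

There is one attempt and no reset: what is moved stays moved. The work goes in short steps, Python scripts to look and compute and a shell command to move; the robot and the scene stay as the last step left them, time stands still between calls to the robot, and variables do not carry over. Pictures are saved under pics/ and viewed, at most 10 in all, crops included, and the job is handed in when it is done.

```bash
mkdir -p pics; cat > h.py <<'E'
import numpy as np, cv2
from scipy.spatial.transform import Rotation as R
from workcell import status, optics, ctrl
def ray(im,u,v):
    Rm=R.from_rotvec(im["rvec"]).as_matrix(); t=np.array(im["tvec"])
    d=Rm.T@np.array([(u-im["cx"])/im["fx"],(v-im["cy"])/im["fy"],1]); return -Rm.T@t,d
def onz(im,u,v,z):
    c,d=ray(im,u,v); return c+d*(z-c[2])/d[2]
def proj(im,p):
    q=R.from_rotvec(im["rvec"]).as_matrix()@np.array(p)+im["tvec"]
    return im["fx"]*q[0]/q[2]+im["cx"],im["fy"]*q[1]/q[2]+im["cy"]
E
python3 - <<'E'
from h import *
for n in("scene","top"):
    im=optics.get_image(n); cv2.imwrite(f"pics/{n}0.png",im["frame"][:,:,::-1]); np.save(n+"0.npy",im,allow_pickle=True)
    print(n,im["fx"],im["cx"],im["cy"],ray(im,280,210))
o=status.get_obs();print(o)
E
```

```text
scene 537.593472897151 280.6487394986399 216.29018514367576 (array([  94.59063398, 1010.43702459,  610.49453204]), array([ 0.39846565, -0.80423531, -0.44109983]))
top 458.6550837418231 278.4564179372194 208.4075027410589 (array([ 417.7512256 ,   45.49243219, 1051.3154937 ]), array([ 0.13476321, -0.02006895, -0.99068638]))
{'t': 0.1, 'qpos': array([-1.14399855e+00,  4.23746708e-01,  1.63059049e+00, -1.12948504e-06,
        1.08857272e+00, -1.89818185e-02]), 'qvel': array([ 0.00110936, -0.00344328, -0.00072146, -0.0011415 , -0.00045428,
        0.00021595]), 'joint_torque': array([-1.10030967e-03, -5.45621681e+01, -2.74322891e+01,  6.44389680e-02,
        1.88111508e-02, -2.97633585e-05]), 'ee_pos': array([ 269.3029241 , -563.4526188 ,  210.39955885]), 'orientation': array([-3.06262017e+00, -6.94161150e-01,  4.20366299e-04]), 'ft_force': array([0.36114385, 0.86118057, 0.14465084]), 'moment': array([-0.02741749,  0.03039927, -0.02080685]), 'grasp_force': 0.0, 'width': 87.99056612834131}
```

View pics/top0.png

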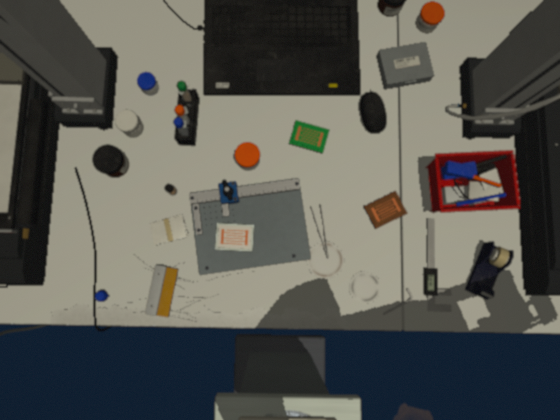

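View pics/scene0.png

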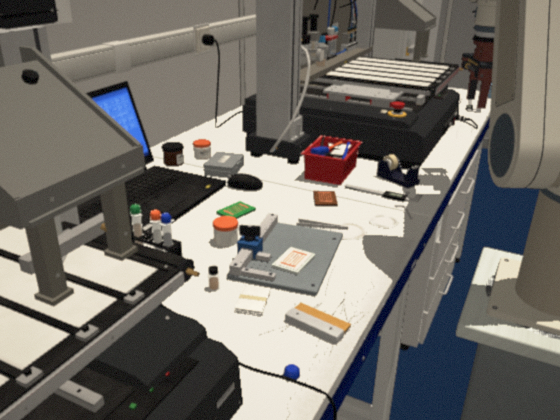

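```bash
python3 - <<'E'
from h import *
a=cv2.imread("pics/top0.png")[170:285,180:320]; b=cv2.imread("pics/scene0.png")[205:300,220:350]
a=cv2.resize(a,(700,575),interpolation=cv2.INTER_CUBIC);cv2.imwrite("pics/ta.png",a)
im=np.load("top0.npy",allow_pickle=True).item()
f=im["frame"]
# bed+rail outline: non-white region around
hsv=cv2.cvtColor(f,cv2.COLOR_RGB2HSV)
for y,x in((240,215),(200,260),(186,270),(160,330),(193,229),(237,235)): print(y,x,f[y,x])
b=cv2.resize(b,(780,570),interpolation=cv2.INTER_CUBIC);cv2.imwrite("pics/sa.png",b)
E
```

```text
240 215 [114 117 106]
200 260 [87 91 85]
186 270 [132 128 117]
160 330 [159 156 139]
193 229 [24 24 24]
237 235 [172 149 126]
```

View pics/ta.png

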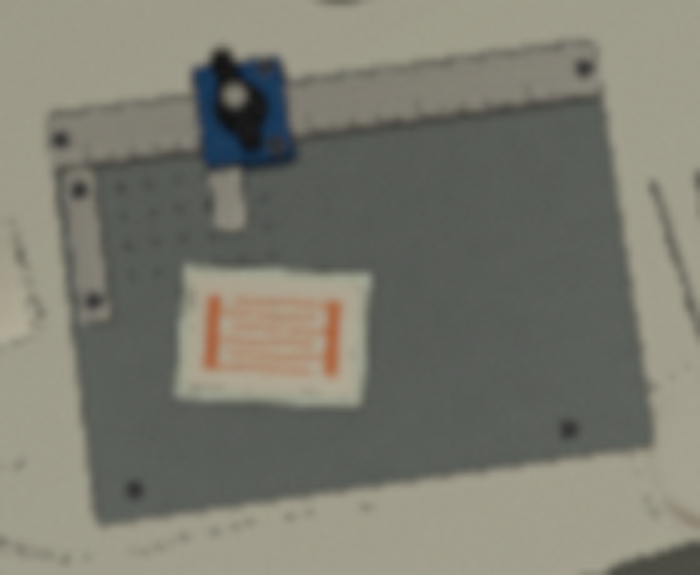

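View pics/sa.png

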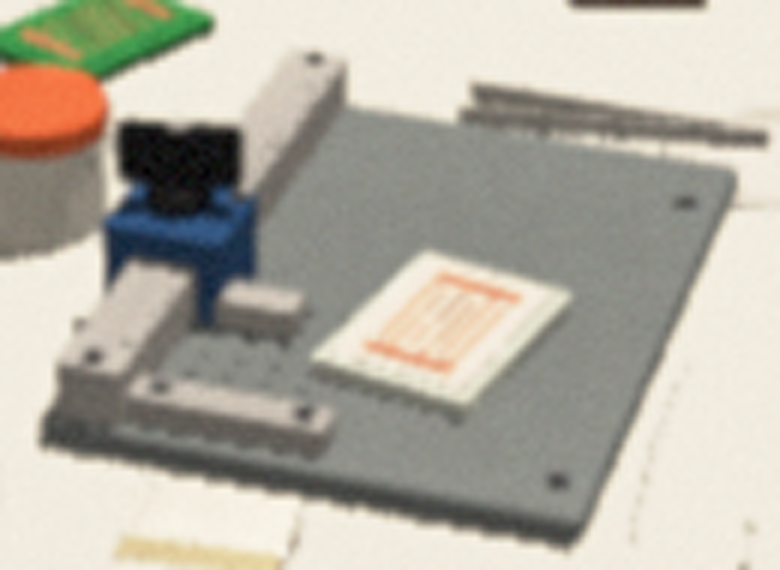

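The top crop shows the jig: end fence at left (80–105,170–320), rail along the top, blue stop (195–293,60–166) with its wing (222,55)–(250,143), and the carrier at (185,265),(372,273),(362,407),(177,400).

```bash
cat >> h.py <<'E'
def jig(c,th,p):  # world->jig
    d=np.array(p)[:2]-c; ex=np.array([np.cos(th),np.sin(th)]); ey=np.array([-ex[1],ex[0]]); return np.array([d@ex,d@ey])
def world(c,th,x,y):
    ex=np.array([np.cos(th),np.sin(th)]); ey=np.array([-ex[1],ex[0]]); return np.array(c)+x*ex+y*ey
E
python3 - <<'E'
from h import *
from scipy.optimize import least_squares
im=np.load("top0.npy",allow_pickle=True).item()
W=lambda x,y,z:onz(im,(x+.5)/5-.5+180,(y+.5)/5-.5+170,z)
pts=[((50,113),34,(24,17)),((595,40),34,(24,-233)),((603,96),34,(0,-233)),((57,166),34,(0,17)),((98,520),12,(-160,20)),((652,446),12,(-160,-235)),((66,170),24,(0,14)),((109,318),24,(-70,0)),((80,323),24,(-70,14))]
P=np.array([W(*a,z)[:2] for a,z,_ in pts]);J=np.array([j for *_,j in pts])
r=least_squares(lambda v:np.ravel([world(v[:2],v[2],*j)-p for j,p in zip(J,P)]),[600,130,0.1],loss="soft_l1")
c,th=r.x[:2],r.x[2];print("corner",c,th);print(np.round([jig(c,th,p)-j for p,j in zip(P,J)],1).tolist())
k=[W(222,55,81),W(250,143,81)];print("wing",[jig(c,th,p).round(1) for p in k],W(236,98,81),jig(c,th,W(236,98,81)))
print("saddle",[jig(c,th,W(*a,48)).round(1) for a in((195,68),(280,60),(293,160),(208,166))])
print("finger",[jig(c,th,W(*a,24)).round(1) for a in((212,175),(216,230),(245,228))])
C=[W(*a,20)[:2] for a in((185,265),(372,273),(362,407),(177,400))];print("carrier",[jig(c,th,p).round(1) for p in C],np.mean(C,0))
print(np.linalg.norm(C[1]-C[0]),np.linalg.norm(C[2]-C[1]))
s=np.load("scene0.npy",allow_pickle=True).item()
W2=lambda x,y,z:onz(s,(x+.5)/6-.5+220,(y+.5)/6-.5+205,z)
print("scene: fence corner top",jig(c,th,W2(325,438-25,24)),"(exp -70,14)","rail far front",jig(c,th,W2(347,65,34)),"carrier",[jig(c,th,W2(*a,20)).round(1) for a in((430,248),(573,295),(468,408),(310,360))],"knob wing top",[jig(c,th,W2(*a,81)).round(1) for a in((122,123),(243,125))])
from scipy.spatial.transform import Rotation as R
print(R.from_rotvec(status.get_obs()["orientation"]).as_matrix().round(3))
E
```

```text
corner [570.70743418 209.30078046] 0.15584878602539928
[[0.1, -1.5], [0.6, 1.2], [-1.3, 1.3], [-0.2, -2.0], [1.9, -2.0], [0.7, 2.3], [-0.9, -1.3], [0.0, 1.2], [-0.5, 0.3]]
wing [array([ 30.1, -67.4]), array([ -9.5, -74.6])] [592.31799797 140.72330927  81.        ] [ 10.70414399 -71.10068441]
saddle [array([ 32.9, -52.5]), array([ 31.5, -90.3]), array([-13.9, -90.4]), array([-11.5, -52.9])]
finger [array([-11.9, -52.2]), array([-37. , -50.9]), array([-37.9, -64. ])]
carrier [array([-50.4, -34.9]), array([ -65.3, -117.9]), array([-124.5, -105.6]), array([-110.2,  -24.1])] [495.11245793 125.93592876]
84.36230391512883 60.44226467582345
scene: fence corner top [-65.07409516   4.01616318] (exp -70,14) rail far front [   2.11579701 -223.93303767] carrier [array([ -64.3, -119.4]), array([-122.2, -104.4]), array([-107.5,  -20.8]), array([-47.7, -31.8])] knob wing top [array([ 34. , -65.3]), array([ -6.5, -78.2])]
[[ 0.902  0.431 -0.001]
 [ 0.431 -0.902  0.001]
 [ 0.    -0.001 -1.   ]]
```

```bash
cat >> h.py <<'E'
C=np.array([570.7,209.3]); TH=0.1558
def tgt(jx,jy,z,head,c=C,th=TH):
    """shift and turn (tool axes) to reach jig point, tool x at angle head (ccw) from jig +x, pointing down"""
    o=status.get_obs(); R0=R.from_rotvec(o["orientation"]); p=np.r_[world(c,th,jx,jy),z]
    h=head+th; T=np.c_[[np.cos(h),np.sin(h),0],[np.sin(h),-np.cos(h),0],[0,0,-1]]
    print("at jig",jig(c,th,o["ee_pos"]).round(1),o["ee_pos"].round(1),"q",o["qpos"].round(2),"w",round(o["width"],1),"F",np.round(o["ft_force"],1),"t",o["t"])
    print("shift",R0.inv().apply(p-o["ee_pos"]).round(1),"turn",(R0.inv()*R.from_matrix(T)).as_rotvec().round(3))
E
python3 -c "
from h import *
tgt(11.5,-71.3,150,np.pi/2-1.39)"
```

```text
at jig [-417.7 -716.6] [ 269.3 -563.5  210.4] q [-1.14  0.42  1.63 -0.    1.09 -0.02] w 88.0 F [0.4 0.9 0.1] t 0.1
shift [ 595.8 -495.6   61.1] turn [-0.001  0.     0.109]
```

```bash
python3 -m inch '[[[10,-8,0,0,0,0,100],[30,-25,0,0,0,0.02,100],[60,-50,5,0,0,0.03,100],[95,-80,10,0,0,0.04,100],[130,-110,15,0,0,0.05,100],[165,-140,20,0,0,0.06,100],[200,-168,25,0,0,0.07,100],[235,-197,30,0,0,0.08,100],[270,-226,35,0,0,0.09,100],[305,-255,40,0,0,0.1,100],[340,-284,45,0,0,0.109,100],[375,-313,50,0,0,0.109,100],[410,-342,55,0,0,0.109,100],[445,-371,60,0,0,0.109,100],[480,-400,61,0,0,0.109,100],[515,-429,61,0,0,0.109,100],[550,-458,61,0,0,0.109,100],[575,-478,61,0,0,0.109,100],[590,-491,61,0,0,0.109,100],[596,-496,61,0,0,0.109,100]]]'; python3 - <<'E'
from h import *
im=optics.get_image("wrist"); cv2.imwrite("pics/w1.png",im["frame"][:,:,::-1]); np.save("w1.npy",im,allow_pickle=True)
print(im["fx"],im["cx"],im["cy"],im["hand_eye"]); tgt(11.5,-71.3,78,np.pi/2-1.39)
E
```

```text
t: 2.1
ee_pos: [593.2, 142.3, 149.9]
orientation: [-3.097, -0.529, 0.001]
ft_force: [-0.4, -1.3, 0.5]
width: 87.7
grasp_force: 0.0
325.19226210127806 276.3610379813538 209.48427544229313 [[ 4.40523871e-05 -9.64953977e-01 -2.62419168e-01  7.07701286e+01]
 [ 9.99999917e-01 -6.35688505e-05  4.01622333e-04 -1.39306274e+00]
 [-4.04228753e-04 -2.62419164e-01  9.64953895e-01 -1.73239502e+02]
 [ 0.00000000e+00  0.00000000e+00  0.00000000e+00  1.00000000e+00]]
at jig [ 12.  -69.9] [593.4 142.1 149.9] q [0.22 0.48 1.71 0.   0.96 1.45] w 87.8 F [-1.4 -0.1  0.4] t 2.15
shift [-0.8  1.3 71.9] turn [-0.     0.     0.002]
```

View pics/w1.png

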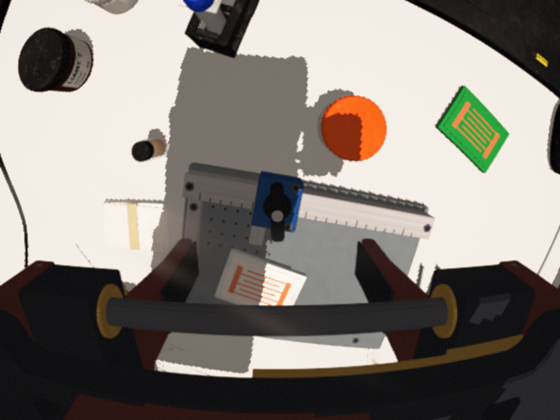

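The wrist picture shows the wing at about (275,188)–(278,235), upright in the image and centred between the fingers. I'll check it by rays.

```bash
cat >> h.py <<'E'
def wz(im,o,u,v,z):
    dx,dy=u-im["cx"],v-im["cy"]; r=np.hypot(dx,dy); a=r/im["fx"]
    d=np.array([np.sin(a)*dx/r,np.sin(a)*dy/r,np.cos(a)]); H=np.array(im["hand_eye"]); Rt=R.from_rotvec(o["orientation"])
    c=o["ee_pos"]+Rt.apply(H[:3,3]); d=Rt.apply(H[:3,:3]@d); return c+d*(z-c[2])/d[2]
E
python3 - <<'E'
from h import *
im=np.load("w1.npy",allow_pickle=True).item(); o=status.get_obs()
f=im["frame"]; m=(f.max(2)<60).astype(np.uint8)[170:245,255:300]
n,l,s,c=cv2.connectedComponentsWithStats(m); 
for i in range(1,n):
    if s[i,4]>30:
        ys,xs=np.where(l==i); r=cv2.minAreaRect(np.c_[xs+255,ys+170].astype(np.float32)); print(r)
        for q in cv2.boxPoints(r): print(jig(C,TH,wz(im,o,*q,81)).round(1))
for n,p,z in(("rail end top front",(429,237),34),("rail left front",(188,203),34),("fence tip",(0,0),24)): print(n,jig(C,TH,wz(im,o,*p,z)).round(1))
cv2.imwrite("pics/w1c.png",cv2.resize(f[150:330,160:450,::-1],None,fx=2.7,fy=2.7,interpolation=cv2.INTER_CUBIC))
E
```

```text
((277.0, 206.0), (68.0, 44.0), 90.0)
[ 42.5 -46.6]
[ 48.5 -79.2]
[ -4.9 -90. ]
[-11.2 -55.6]
rail end top front [   3.7 -229.1]
rail left front [-4.8 12.7]
fence tip [205.2 317.7]
```

View pics/w1c.png

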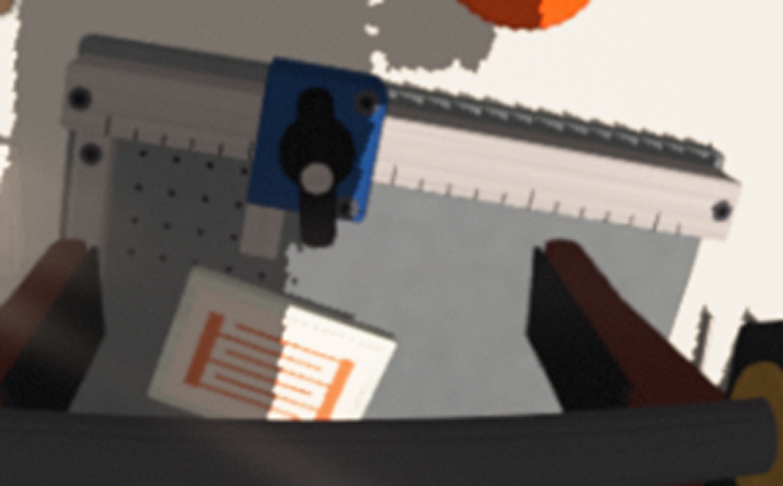

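```bash
python3 - <<'E'
from h import *
im=np.load("w1.npy",allow_pickle=True).item(); o=status.get_obs()
for n,p,z in(("wing far",(316,88),81),("wing near",(318,246),81),("wing mid",(317,172),81),("railR front(0,-233)",(727,240),34),("railR back(24,-233)",(741,183),34),("railL front(0,17)",(62,128),34),("railL back",(72,62),34),("finger end -37,-51",(238,254),24),("finger end -37,-65",(279,259),24),
  ("carr",(193,267),20),("carr",(397,341),20)): print(n,jig(C,TH,wz(im,o,(p[0]+.5)/2.7-.5+160,(p[1]+.5)/2.7-.5+150,z)).round(1))
E
```

```text
wing far [ 37.6 -64.1]
wing near [ -8.6 -73.3]
wing mid [ 13.6 -68.8]
railR front(0,-233) [   2.  -229.6]
railR back(24,-233) [  24.7 -228.1]
railL front(0,17) [-0.  18.6]
railL back [23.6 17.8]
finger end -37,-51 [-38.2 -49.2]
finger end -37,-65 [-37.4 -64.3]
carr [-48.2 -33.3]
carr [ -64.5 -114.9]
```

```bash
python3 -m inch '[[[0,0,15,0,0,0,100],[0,0,35,0,0,0,100],[0,0,55,0,0,0,60],[0,0,66,0,0,0,40],[0,0,71,0,0,0,40],[0,0,71,0,0,0,20],[0,0,71,0,0,0,10],[0,0,71,0,0,0,0],[0,0,71,0,0,0,0],[0,0,71,0,0,0,0],[0,0,71,0,0,0,0],[0,0,71,0,0,0,0]]]'; python3 -c "
from h import *
tgt(12,-70,78,0);print(status.get_obs()['moment'])"
```

```text
t: 3.35
ee_pos: [593.4, 140.7, 79.2]
orientation: [-3.097, -0.527, -0.0]
ft_force: [-0.1, -0.0, -1.2]
width: 11.0
grasp_force: 0.0
at jig [ 11.8 -71.3] [593.4 140.7  79.2] q [0.21 0.57 1.74 0.   0.83 1.45] w 11.0 F [-0.1 -0.  -1.2] t 3.35
shift [ 0.4 -1.2  1.2] turn [-0.    -0.     0.181]
[ 0.06318932 -0.04717825 -0.0588689 ]
```

```bash
python3 -m inch '[[[0,0,0,0,0,0,0],[0,0,0,0,0,0,0],[0,0,0,0,0,0,0],[0,0,0,0,0,-0.1,0],[0,0,0,0,0,-0.2,0],[0,0,0,0,0,-0.3,0],[0,0,0,0,0,-0.4,0],[0,0,0,0,0,-0.5,0],[0,0,0,0,0,-0.6,0],[0,0,0,0,0,-0.7,0],[0,0,0,0,0,-0.8,0],[0,0,0,0,0,-0.9,0],[0,0,0,0,0,-1.0,0],[0,0,0,0,0,-1.1,0],[0,0,0,0,0,-1.2,0],[0,0,0,0,0,-1.28,0],[0,0,0,0,0,-1.33,0],[0,0,0,0,0,-1.35,0],[0,0,0,0,0,-1.35,0]]]'; python3 -c "
from h import *
tgt(12,-70-110,79,np.pi/2);print(status.get_obs()['moment'],status.get_obs()['grasp_force'])"
```

```text
t: 5.25
ee_pos: [593.4, 140.6, 79.1]
orientation: [-2.089, -2.346, 0.0]
ft_force: [-0.5, 0.8, 0.4]
width: 0.4
grasp_force: 0.0
at jig [ 11.7 -71.4] [593.4 140.6  79.1] q [ 0.21  0.57  1.74 -0.    0.83  0.1 ] w 0.4 F [-0.5  0.8  0.4] t 5.25
shift [-1.085e+02  4.600e+00  1.000e-01] turn [-0.    0.   -0.04]
[-0.01524087 -0.04727532 -0.04859991] 0.0
```

```bash
python3 - <<'E'
from h import *
im=optics.get_image("scene"); a=cv2.resize(im["frame"][200:300,210:350,::-1],(420,300),interpolation=cv2.INTER_CUBIC)
im=optics.get_image("wrist"); b=cv2.resize(im["frame"][130:330,180:400,::-1],(330,300),interpolation=cv2.INTER_CUBIC)
cv2.imwrite("pics/m2.png",np.hstack([a,b]))
E
```

```text
(no output)
```

View pics/m2.png

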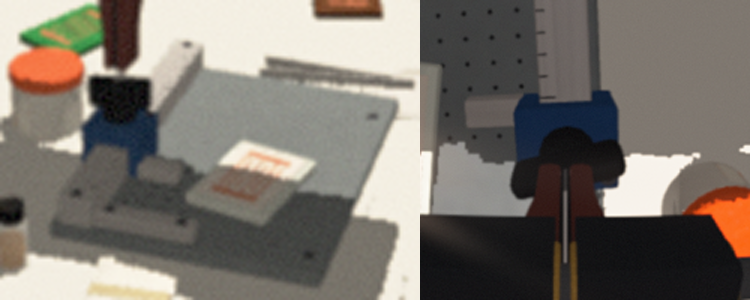

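```bash
python3 - <<'E'
from h import *
print("tips",ctrl.tcp_to_tips)
o=status.get_obs(); s=optics.get_image("scene")
for z in(60,79): print(z,[ (a-b)*3 for a,b in zip(proj(s,np.r_[o["ee_pos"][:2],z]),(210,200))])
k=world(C,TH,12,-70.5)
for z in(57,81): print("wing",z,[ (a-b)*3 for a,b in zip(proj(s,np.r_[k,z]),(210,200))])
w=np.load("w1.npy",allow_pickle=True).item(); H=np.linalg.inv(w["hand_eye"])
for p in([0,0,0],[0,0,19],[0,0,-5],[0,0,10]):
    q=H[:3,:3]@np.array(p)+H[:3,3]; a=np.arctan2(np.hypot(q[0],q[1]),q[2]); r=w["fx"]*a/np.hypot(q[0],q[1])
    print(p,(w["cx"]+q[0]*r-180)*1.5+420,(w["cy"]+q[1]*r-130)*1.5)
E
```

```text
tips 19.0
60 [np.float64(122.69612234459228), np.float64(102.69379146276424)]
79 [np.float64(122.49582407870909), np.float64(78.97216628643145)]
wing 57 [np.float64(121.99483279275336), np.float64(106.9116326134035)]
wing 81 [np.float64(121.73475371207815), np.float64(76.9460150797409)]
[0, 0, 0] 567.9905507623926 178.87808017918755
[0, 0, 19] 567.67013057686 161.76568150562932
[0, 0, -5] 568.0848049847168 183.93141583459902
[0, 0, 10] 567.8149413000456 169.48679393245587
```

```bash
python3 - <<'E'
from h import *
s=optics.get_image("scene"); f=s["frame"]
for u in (246,249,251,253,256): print(u,[tuple(int(x) for x in f[v,u]) for v in range(214,242,2)])
E
```

```text
246 [(62, 32, 26), (67, 37, 33), (62, 37, 30), (65, 40, 35), (119, 105, 92), (217, 206, 190), (27, 25, 23), (23, 21, 16), (19, 18, 19), (26, 27, 28), (21, 16, 15), (23, 22, 22), (19, 18, 16), (18, 22, 34)]
249 [(57, 35, 29), (50, 26, 22), (56, 32, 28), (54, 34, 30), (80, 63, 56), (159, 149, 138), (72, 67, 66), (24, 21, 23), (21, 16, 21), (19, 15, 15), (19, 12, 19), (13, 9, 8), (18, 19, 19), (18, 24, 26)]
251 [(64, 34, 33), (64, 35, 32), (68, 40, 35), (64, 37, 26), (81, 58, 52), (151, 136, 126), (60, 57, 53), (19, 18, 19), (24, 24, 22), (18, 11, 17), (20, 20, 18), (9, 18, 17), (15, 18, 20), (15, 15, 24)]
253 [(58, 29, 24), (53, 28, 20), (59, 35, 30), (74, 56, 51), (191, 180, 162), (233, 227, 206), (60, 56, 53), (24, 22, 23), (19, 19, 15), (19, 13, 14), (20, 23, 18), (13, 14, 14), (17, 18, 16), (29, 36, 44)]
256 [(173, 161, 146), (173, 157, 142), (184, 172, 155), (238, 231, 215), (245, 241, 230), (238, 234, 219), (93, 89, 79), (15, 17, 12), (10, 13, 12), (26, 24, 25), (14, 10, 12), (22, 28, 38), (21, 37, 56), (30, 43, 63)]
```

```bash
python3 - <<'E'
from h import *
w=np.load("w1.npy",allow_pickle=True).item(); H=np.linalg.inv(w["hand_eye"])
for z in(19,5,-10):
  for x in(-10,10):
   for y in(-57,-44,44,57):
    p=[x,y,z]
    q=H[:3,:3]@np.array(p)+H[:3,3]; a=np.arctan2(np.hypot(q[0],q[1]),q[2]); r=w["fx"]*a/np.hypot(q[0],q[1])
    print(p,round((w["cx"]+q[0]*r-160)*2.7),round((w["cy"]+q[1]*r-150)*2.7))
# top view: finger tip location now
t=optics.get_image("top"); o=status.get_obs(); print(o["ee_pos"],proj(t,o["ee_pos"]))
s=optics.get_image("scene"); f=s["frame"].astype(int)
print(proj(s,o["ee_pos"]), proj(s,o["ee_pos"]+[0,0,61]))
m=(f[:,:,0]-f[:,:,1]>18)&(f[:,:,0]<110)&(f[:,:,0]>30); 
for v in range(140,226,6): xs=np.where(m[v,225:275])[0]+225; print(v,xs.min() if len(xs) else None,xs.max() if len(xs) else None)
E
```

```text
[-10, -57, 19] 84 274
[-10, -44, 19] 136 275
[-10, 44, 19] 503 275
[-10, 57, 19] 554 274
[10, -57, 19] 77 195
[10, -44, 19] 131 196
[10, 44, 19] 508 196
[10, 57, 19] 561 195
[-10, -57, 5] 70 297
[-10, -44, 5] 125 299
[-10, 44, 5] 515 299
[-10, 57, 5] 570 297
[10, -57, 5] 62 214
[10, -44, 5] 118 215
[10, 44, 5] 522 215
[10, 57, 5] 578 214
[-10, -57, -10] 52 326
[-10, -44, -10] 111 328
[-10, 44, -10] 530 327
[-10, 57, -10] 588 325
[10, -57, -10] 42 238
[10, -44, -10] 103 239
[10, 44, -10] 538 239
[10, 57, -10] 598 238
[593.37268596 140.61340471  79.07760564] (np.float64(226.95044625871782), np.float64(188.87825071081195))
(np.float64(250.8475207483306), np.float64(226.29262937422763)) (np.float64(250.62654229682727), np.float64(200.07505966729937))
140 None None
146 268 272
152 237 271
158 238 270
164 237 271
170 243 266
176 234 248
182 None None
188 256 256
194 243 256
200 243 256
206 245 255
212 245 254
218 245 254
224 None None
```

The fingertips really end about 10 mm above the TCP: the scene view puts them at z≈90 with the TCP at 79, and the wrist view agrees. The grip therefore closed above the wing. I'll turn back, open and descend 29 mm further.

```bash
python3 -m inch '[[[0,0,0,0,0,0.13,30],[0,0,0,0,0,0.26,50],[0,0,0,0,0,0.4,60],[0,0,0,0,0,0.54,60],[0,0,0,0,0,0.68,60],[0,0,0,0,0,0.82,60],[0,0,0,0,0,0.95,60],[0,0,0,0,0,1.08,60],[0,0,0,0,0,1.2,60],[0,0,0,0,0,1.3,60],[0,0,0,0,0,1.35,60],[0,0,6,0,0,1.35,60],[0,0,14,0,0,1.35,60],[0,0,22,0,0,1.35,60],[0,0,28,0,0,1.35,60],[0,0,28,0,0,1.35,40],[0,0,28,0,0,1.35,20],[0,0,28,0,0,1.35,0],[0,0,28,0,0,1.35,0],[0,0,28,0,0,1.35,0]]]';python3 -m inch '[[[0,0,0,0,0,0,0],[0,0,0,0,0,0,0],[0,0,0,0,0,0,0],[0,0,0,0,0,0,0],[0,0,0,0,0,0,0]]]'; python3 -c "
from h import *
tgt(12,-70,50,np.pi/2-1.39);print(status.get_obs()['moment'])"
```

```text
t: 7.55
ee_pos: [593.6, 140.6, 51.4]
orientation: [-3.097, -0.527, -0.001]
ft_force: [0.5, 0.5, 0.5]
width: 16.2
grasp_force: 0.0
t: 8.05
ee_pos: [593.2, 141.7, 51.4]
orientation: [-3.096, -0.527, -0.0]
ft_force: [-2.5, 5.4, 2.2]
width: 11.2
grasp_force: 29.9
at jig [ 11.7 -70.3] [593.2 141.7  51.4] q [0.21 0.61 1.75 0.   0.78 1.45] w 11.2 F [-2.5  5.4  2.2] t 8.05
shift [ 0.3 -0.2  1.4] turn [-0.001 -0.     0.001]
[0.86360682 0.3466162  0.22801547]
```

```bash
python3 -m inch '[[[0,-1,0,0,0,-0.1,0],[0,-1,0,0,0,-0.2,0],[0,-1,0,0,0,-0.3,0],[0,-1,0,0,0,-0.4,0],[0,-1,0,0,0,-0.5,0],[0,-1,0,0,0,-0.6,0],[0,-1,0,0,0,-0.7,0],[0,-1,0,0,0,-0.8,0],[0,-1,0,0,0,-0.9,0],[0,-1,0,0,0,-1.0,0],[0,-1,0,0,0,-1.1,0],[0,-1,0,0,0,-1.2,0],[0,-1,0,0,0,-1.28,0],[0,-1,0,0,0,-1.33,0],[0,-1,0,0,0,-1.35,0],[0,-1,0,0,0,-1.35,0]]]'; python3 -c "
from h import *
tgt(12,-70-110,51,np.pi/2);print(status.get_obs()['moment'],status.get_obs()['grasp_force'])"
```

```text
t: 9.65
ee_pos: [594.3, 141.6, 51.3]
orientation: [2.088, 2.345, 0.003]
ft_force: [4.8, 0.8, -4.5]
width: 11.2
grasp_force: 30.0
at jig [ 12.8 -70.5] [594.3 141.6  51.3] q [ 0.21  0.61  1.75 -0.    0.78  0.1 ] w 11.2 F [ 4.8  0.8 -4.5] t 9.65
shift [-109.4    3.6    0.3] turn [ 0.002  0.    -0.04 ]
[-0.06927183 -1.02856253 -0.08974747] 29.95217889547348
```

```bash
python3 -m inch '[[[-4,0.1,0,0,0,0,0],[-12,0.4,0,0,0,0,0],[-22,0.8,0,0,0,0,0],[-33,1.2,0,0,0,0,0],[-44,1.6,0,0,0,0,0],[-55,2,0,0,0,0,0],[-66,2.4,0,0,0,0,0],[-77,2.8,0,0,0,0,0],[-88,3.2,0,0,0,0,0],[-98,3.6,0,0,0,0,0],[-105,3.9,0,0,0,0,0],[-110,4,0,0,0,0,0],[-110,4,0,0,0,0,0]]]'; python3 -c "
from h import *
tgt(12,-70-110,51,np.pi/2);print(status.get_obs()['moment'],status.get_obs()['grasp_force'])"
```

```text
t: 10.95
ee_pos: [612.1, 32.5, 51.3]
orientation: [2.089, 2.342, 0.005]
ft_force: [8.4, -0.1, -8.0]
width: 10.8
grasp_force: 29.9
at jig [  13.4 -181.1] [612.1  32.5  51.3] q [ 0.03  0.62  1.75  0.    0.78 -0.08] w 10.8 F [ 8.4 -0.1 -8. ] t 10.95
shift [ 1.1 -1.5  0.3] turn [ 0.005  0.    -0.041]
[-0.01937573 -1.57750309  0.02006277] 29.93725150823593
```

```bash
sed -i 's/^C=.*/C=np.array([571.4,210.2]); TH=0.162/' h.py; python3 -m inch '[[[0,0,0,0,0,0,30],[0,0,0,0,0,0,45],[0,0,0,0,0,0,45],[0,0,0,0,0,0,45],[0,0,-8,0,0,0,45],[0,0,-25,0,0,0,45],[0,0,-42,0,0,0,45],[0,0,-55,0,0,0,45],[0,0,-60,0,0,0,45]]]'; python3 - <<'E'
from h import *
tgt(-143,-71,60,0)
t=optics.get_image("top"); f=t["frame"].astype(int)
# carrier: bright region on bed
m=((f.min(2)>120)).astype(np.uint8)[200:268,205:290]
n,l,s,c=cv2.connectedComponentsWithStats(m)
b=(f[:,:,2]-f[:,:,0]>40).astype(np.uint8)[160:260,190:300]; ys,xs=np.where(b); print("blue",[jig(C,TH,onz(t,x+190,y+160,48)).round(1) for x,y in((xs.mean(),ys.mean()),)])
print([(s[i].tolist()) for i in range(1,n) if s[i,4]>100])
E
```

```text
t: 11.85
ee_pos: [610.6, 32.9, 112.9]
orientation: [2.088, 2.345, 0.003]
ft_force: [-0.2, 0.3, 0.3]
width: 39.7
grasp_force: 0.0
at jig [  10.1 -181.4] [610.6  32.9 112.9] q [ 0.03  0.53  1.73  0.    0.89 -0.08] w 39.7 F [-0.2  0.3  0.3] t 11.85
shift [ 103.2 -158.1   52.5] turn [ 0.002 -0.002  1.525]
blue [array([nan, nan])]
[]<stdin>:7: RuntimeWarning: Mean of empty slice.
  ret = ret.dtype.type(ret / rcount)
```

```bash
python3 -m inch '[[[3,-5,0,0,0,0.1,45],[10,-15,0,0,0,0.22,45],[20,-30,0,0,0,0.36,45],[30,-46,5,0,0,0.5,45],[40,-62,10,0,0,0.64,45],[50,-78,15,0,0,0.78,45],[60,-94,20,0,0,0.92,45],[70,-110,27,0,0,1.06,45],[80,-126,35,0,0,1.2,45],[90,-140,42,0,0,1.33,45],[98,-151,48,0,0,1.44,45],[103,-158,52,0,0,1.525,45],[103,-158,52,0,0,1.525,45],[103,-158,52,0,0,1.525,45]]]'; python3 - <<'E'
from h import *
o=status.get_obs(); im=optics.get_image("wrist"); np.save("w2.npy",im,allow_pickle=True)
cv2.imwrite("pics/w2.png",cv2.resize(im["frame"][120:330,140:450,::-1],None,fx=2.5,fy=2.5,interpolation=cv2.INTER_CUBIC)); print(o["ee_pos"],o["orientation"])
tgt(-143,-71,8,0)
E
```

```text
t: 13.3
ee_pos: [441.0, 116.8, 59.0]
orientation: [3.131, 0.258, -0.0]
ft_force: [0.4, 0.1, 0.0]
width: 39.1
grasp_force: 0.0
[441.01223622 116.79960073  58.96004189] [ 3.13091928e+00  2.58132651e-01 -3.49734872e-04]
at jig [-143.3  -71.3] [441.4 116.7  59.1] q [ 0.23  0.44  2.09 -0.    0.61  1.64] w 39.6 F [ 1.4 -1.1 -0.8] t 13.35
shift [ 0.3 -0.3 51.1] turn [-0.    -0.     0.002]
```

View pics/w2.png

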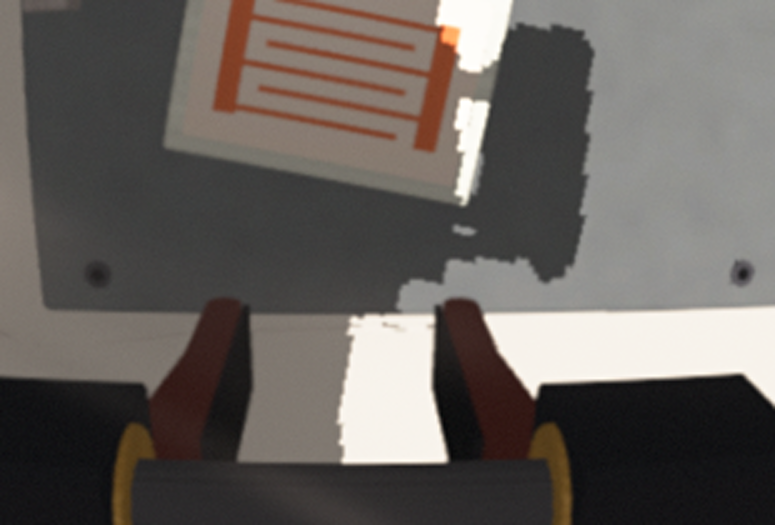

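The picture shows the carrier ahead of the fingers, with near corners at (165,150) and (463,205), and the bed's front edge level at row ~307.

```bash
python3 - <<'E'
from h import *
im=np.load("w2.npy",allow_pickle=True).item(); o=status.get_obs()
for p,z in(((165,150),20),((463,206),20),((45,308),12),((700,307),12),((225,298),69),((460,298),69)): print(p,jig(C,TH,wz(im,o,(p[0]+.5)/2.5-.5+140,(p[1]+.5)/2.5-.5+120,z)).round(1))
E
python3 -m inch '[[[0,0,10,0,0,0,45],[0,0,25,0,0,0,45],[0,0,38,0,0,0,45],[0,0,44,0,0,0,45],[0,0,48,0,0,0,45],[0,0,51,0,0,0,45],[0,0,52,0,0,0,45]]]'; python3 -m inch '[[[0,0,1,0,0,0,45],[0,0,1,0,0,0,45]]]'; python3 -m inch '[[[0,0,1,0,0,0,45],[0,0,1,0,0,0,45]]]'
```

```text
(165, 150) [-109.9  -22.6]
(463, 206) [-125.3 -103. ]
(45, 308) [-159.2   20. ]
(700, 307) [-159.1 -181.6]
(225, 298) [-133.7  -45. ]
(460, 298) [-133.6  -95.6]
t: 14.05
ee_pos: [441.0, 116.8, 6.9]
orientation: [-3.131, -0.254, 0.0]
ft_force: [1.3, -0.8, -0.4]
width: 39.4
grasp_force: 0.0
t: 14.25
ee_pos: [441.0, 116.8, 6.3]
orientation: [-3.131, -0.254, -0.001]
ft_force: [0.5, -0.4, 0.3]
width: 39.7
grasp_force: 0.0
t: 14.45
ee_pos: [441.0, 116.8, 5.2]
orientation: [-3.131, -0.254, -0.0]
ft_force: [-0.7, -0.1, 0.2]
width: 39.5
grasp_force: 0.0
```

```bash
python3 -m inch '[[[0,0,1,0,0,0,45],[0,0,1,0,0,0,45]]]'; python3 -m inch '[[[0,0,1,0,0,0,45],[0,0,1,0,0,0,45]]]'
```

```text
t: 14.65
ee_pos: [440.9, 116.8, 4.0]
orientation: [-3.131, -0.254, 0.0]
ft_force: [0.9, 0.3, -0.3]
width: 39.6
grasp_force: 0.0
t: 14.85
ee_pos: [440.8, 116.8, 3.0]
orientation: [3.131, 0.254, -0.0]
ft_force: [-0.1, 0.1, -0.1]
width: 39.4
grasp_force: 0.0
```

```bash
python3 -m inch '[[[3,0,0,0,0,0,45],[7,0,0,0,0,0,45],[11,0,0,0,0,0,45],[15,0,0,0,0,0,45],[19,0,0,0,0,0,45],[23,0,0,0,0,0,45],[27,0,0,0,0,0,45],[31,0,0,0,0,0,45],[35,0,0,0,0,0,45],[39,0,0,0,0,0,45],[43,0,0,0,0,0,45],[47,0,0,0,0,0,45],[50,0,0,0,0,0,45],[53,0,0,0,0,0,45],[56,0,0,0,0,0,45],[59,0,0,0,0,0,45],[61,0,0,0,0,0,45],[63,0,0,0,0,0,45],[64,0,0,0,0,0,45],[65,0,0,0,0,0,45]]]'; python3 -m inch '[[[1,0,0,0,0,0,45],[2,0,0,0,0,0,45],[2,0,0,0,0,0,45]]]';python3 -c "
from h import *
tgt(-70,-71,3,0);print(status.get_obs()['moment'])"
```

```text
t: 16.85
ee_pos: [505.0, 127.3, 3.1]
orientation: [3.131, 0.254, -0.0]
ft_force: [-1.1, -0.3, 0.3]
width: 39.6
grasp_force: 0.4
t: 17.15
ee_pos: [507.3, 127.6, 3.1]
orientation: [-3.131, -0.254, -0.001]
ft_force: [0.1, 0.1, -0.5]
width: 39.4
grasp_force: 0.0
at jig [-76.6 -71.1] [507.3 127.6   3.1] q [0.22 0.61 1.95 0.   0.58 1.63] w 39.4 F [ 0.1  0.1 -0.5] t 17.15
shift [ 6.6 -0.1  0.1] turn [-0. -0. -0.]
[-0.00717913 -0.01892409 -0.03485704]
```

```bash
python3 -m inch '[[[1,0,0,0,0,0,45],[2,0,0,0,0,0,45],[3,0,0,0,0,0,45],[4,0,0,0,0,0,45],[4,0,0,0,0,0,45]]]'; python3 -m inch '[[[1,0,0,0,0,0,45],[2,0,0,0,0,0,45],[2,0,0,0,0,0,45]]]'; python3 - <<'E'
from h import *
tgt(-70,-71,3,0)
im=optics.get_image("wrist"); np.save("w3.npy",im,allow_pickle=True)
cv2.imwrite("pics/w3.png",cv2.resize(im["frame"][80:290,140:450,::-1],None,fx=2.5,fy=2.5,interpolation=cv2.INTER_CUBIC))
E
```

```text
t: 17.65
ee_pos: [511.3, 128.3, 3.1]
orientation: [-3.131, -0.254, -0.001]
ft_force: [-0.9, -0.4, -0.6]
width: 39.4
grasp_force: 0.0
t: 17.95
ee_pos: [512.1, 128.4, 3.0]
orientation: [3.131, 0.254, -0.003]
ft_force: [-4.2, -1.2, 2.9]
width: 39.7
grasp_force: 1.8
at jig [-71.7 -71.2] [512.1 128.4   3. ] q [0.22 0.62 1.94 0.   0.59 1.63] w 39.7 F [-4.2 -1.2  2.9] t 17.95
shift [ 1.7 -0.2 -0. ] turn [ 0.     0.002 -0.   ]
```

View pics/w3.png

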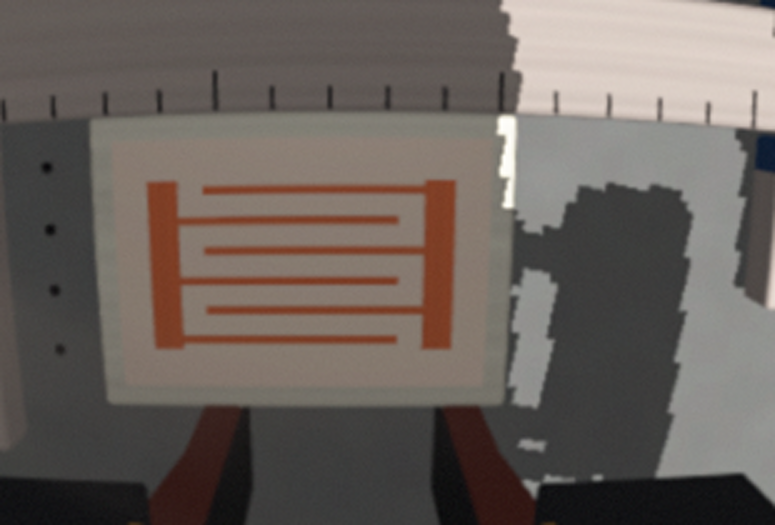

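Carrier edge (95–510, row ~118) lies flush on the rail, with contact at 4 N. It still sits short of the end fence at the far left. Next I measure that gap.

```bash
python3 - <<'E'
from h import *
im=np.load("w3.npy",allow_pickle=True).item(); o=status.get_obs()
for p,z in(((92,120),20),((512,116),20),((503,404),20),((108,404),20),((20,440),24),((755,120),34)): print(p,jig(C,TH,wz(im,o,(p[0]+.5)/2.5-.5+140,(p[1]+.5)/2.5-.5+80,z)).round(1))
E
python3 -m inch '[[[-3,0,0,0,0,0,45],[-6,0,0,0,0,0,45],[-6,0,-8,0,0,0,40],[-6,0,-25,0,0,0,30],[-6,0,-40,0,0,0,25],[-6,0,-50,0,0,0,25]]]'
python3 -c "
from h import *
tgt(-30,-125,30,np.pi/2)"
```

```text
(92, 120) [ -2.  -21.1]
(512, 116) [  -1.9 -102.9]
(503, 404) [ -60.7 -103.6]
(108, 404) [-61.  -20.7]
(20, 440) [-68.2  -0.8]
(755, 120) [   0.3 -148.1]
t: 18.6
ee_pos: [507.9, 127.8, 54.6]
orientation: [-3.131, -0.254, -0.003]
ft_force: [-0.5, -0.6, 0.7]
width: 21.7
grasp_force: 0.0
at jig [-76.  -71.1] [507.9 127.8  54.6] q [ 0.22  0.52  1.94 -0.    0.68  1.63] w 21.7 F [-0.5 -0.6  0.7] t 18.6
shift [45.9 53.9 24.7] turn [ 0.002 -0.002 -1.571]
```

```bash
python3 -m inch '[[[4,5,-10,0,0,-0.1,25],[10,12,-20,0,0,-0.24,25],[16,19,-20,0,0,-0.38,25],[21,25,-20,0,0,-0.52,25],[26,31,-20,0,0,-0.66,25],[31,37,-20,0,0,-0.8,25],[36,43,-20,0,0,-0.94,25],[40,48,-20,0,0,-1.08,25],[44,52,-15,0,0,-1.22,25],[46,54,-5,0,0,-1.36,25],[46,54,10,0,0,-1.48,25],[46,54,25,0,0,-1.571,25],[46,54,38,0,0,-1.571,25],[46,54,46,0,0,-1.571,25],[46,54,50,0,0,-1.571,25],[46,54,52,0,0,-1.571,25],[46,54,52,0,0,-1.571,25]]]'
python3 -c "
from h import *
tgt(-30,-94,3,np.pi/2)"
```

```text
t: 20.3
ee_pos: [561.4, 81.8, 1.3]
orientation: [2.035, 2.393, 0.0]
ft_force: [0.3, -0.6, -0.0]
width: 21.9
grasp_force: 0.0
at jig [ -30.6 -125.2] [561.4  81.8   1.3] q [ 0.12  0.65  1.85  0.    0.63 -0.04] w 21.9 F [ 0.3 -0.6 -0. ] t 20.3
shift [31.2  0.6 -1.7] turn [ 0.     0.    -0.001]
```

```bash
python3 -m inch '[[[1,0.3,-1.5,0,0,0,25],[4,0.5,-1.5,0,0,0,25],[7,0.5,-1.5,0,0,0,25],[10,0.5,-1.5,0,0,0,25],[13,0.5,-1.5,0,0,0,25],[16,0.5,-1.5,0,0,0,25],[19,0.5,-1.5,0,0,0,25],[22,0.5,-1.5,0,0,0,25],[24,0.5,-1.5,0,0,0,25],[26,0.5,-1.5,0,0,0,25],[27,0.5,-1.5,0,0,0,25],[28,0.5,-1.5,0,0,0,25],[28,0.5,-1.5,0,0,0,25]]]'; python3 -m inch '[[[0.7,0,0,0,0,0,25],[1.4,0,0,0,0,0,25],[1.4,0,0,0,0,0,25]]]'; python3 -c "
from h import *
tgt(-30,-94,3,np.pi/2)"
```

```text
t: 21.6
ee_pos: [557.0, 109.5, 2.5]
orientation: [-2.034, -2.394, 0.0]
ft_force: [-1.0, 0.6, -0.1]
width: 22.1
grasp_force: 0.0
t: 21.9
ee_pos: [556.8, 110.8, 2.5]
orientation: [-2.034, -2.394, 0.0]
ft_force: [-0.3, 0.1, -0.4]
width: 22.1
grasp_force: 0.0
at jig [-30.4 -95.7] [556.8 110.8   2.5] q [0.18 0.65 1.85 0.   0.64 0.01] w 22.1 F [-0.3  0.1 -0.4] t 21.9
shift [ 1.7  0.4 -0.5] turn [-0. -0. -0.]
```

```bash
python3 -m inch '[[[0.7,0,0,0,0,0,25],[1.4,0,0,0,0,0,25],[1.4,0,0,0,0,0,25]]]';python3 -m inch '[[[0.7,0,0,0,0,0,25],[1.2,0,0,0,0,0,25],[1.2,0,0,0,0,0,25]]]'; python3 -c "
from h import *
tgt(-30,-94,3,np.pi/2)"
```

```text
t: 22.2
ee_pos: [556.6, 112.1, 2.6]
orientation: [2.034, 2.394, -0.0]
ft_force: [0.0, -0.0, -0.3]
width: 21.6
grasp_force: 0.5
t: 22.5
ee_pos: [556.7, 112.2, 2.6]
orientation: [2.033, 2.394, -0.001]
ft_force: [0.8, -8.3, 0.8]
width: 22.2
grasp_force: 4.1
at jig [-30.4 -94.3] [556.7 112.2   2.6] q [ 0.18  0.65  1.85 -0.    0.64  0.02] w 22.2 F [ 0.8 -8.3  0.8] t 22.5
shift [ 0.3  0.4 -0.4] turn [-0.     0.001  0.001]
```

```bash
python3 -m inch '[[[-3,0,0,0,0,0,25],[-6,0,0,0,0,0,25],[-6,0,-15,0,0,0,25],[-6,0,-40,0,0,0,35],[-6,0,-60,0,0,0,45]]]'
python3 -c "
from h import *
tgt(-84,-42,3,0)"
```

```text
t: 23.0
ee_pos: [557.6, 107.7, 64.4]
orientation: [2.034, 2.394, 0.001]
ft_force: [0.2, -0.2, 0.7]
width: 34.6
grasp_force: 0.0
at jig [-30.1 -99. ] [557.6 107.7  64.4] q [0.17 0.55 1.84 0.   0.75 0.01] w 34.6 F [ 0.2 -0.2  0.7] t 23.0
shift [ 57.  -53.9  61.3] turn [ 0.000e+00 -1.000e-03  1.571e+00]
```

```bash
python3 -m inch '[[[5,-5,0,0,0,0.1,45],[11,-11,0,0,0,0.24,45],[18,-17,0,0,0,0.38,45],[25,-24,0,0,0,0.52,45],[32,-31,0,0,0,0.66,45],[39,-37,0,0,0,0.8,45],[45,-43,0,0,0,0.94,45],[50,-48,0,0,0,1.08,45],[54,-51,0,0,0,1.22,45],[57,-54,10,0,0,1.36,45],[57,-54,25,0,0,1.48,45],[57,-54,40,0,0,1.571,45],[57,-54,50,0,0,1.571,45],[57,-54,57,0,0,1.571,45],[57,-54,61,0,0,1.571,45],[57,-54,61,0,0,1.571,45]]]'
python3 -c "
from h import *
tgt(-71.7,-42,3,0)"
```

```text
t: 24.6
ee_pos: [494.9, 155.0, 1.4]
orientation: [3.131, 0.255, -0.001]
ft_force: [-0.3, -0.5, -0.1]
width: 39.6
grasp_force: 0.0
at jig [-84.5 -42.2] [494.9 155.    1.4] q [0.28 0.61 1.96 0.   0.57 1.69] w 39.6 F [-0.3 -0.5 -0.1] t 24.6
shift [12.8 -0.2 -1.6] turn [0.    0.    0.001]
```

```bash
python3 -m inch '[[[1,0,-1.5,0,0,0,45],[4,0,-1.5,0,0,0,45],[7,0,-1.5,0,0,0,45],[9,0,-1.5,0,0,0,45],[10,0,-1.5,0,0,0,45],[11,0,-1.5,0,0,0,45],[12,0,-1.5,0,0,0,45],[12,0,-1.5,0,0,0,45]]]';python3 -m inch '[[[0.5,0,0,0,0,0,45],[1,0,0,0,0,0,45],[1.5,0,0,0,0,0,45],[1.5,0,0,0,0,0,45]]]'
python3 -c "
from h import *
tgt(-71.7,-42,3,0)"
```

```text
t: 25.4
ee_pos: [506.9, 156.9, 3.1]
orientation: [-3.131, -0.254, -0.0]
ft_force: [-0.5, 0.4, -0.5]
width: 39.5
grasp_force: 0.0
t: 25.8
ee_pos: [507.4, 157.0, 3.0]
orientation: [3.131, 0.254, -0.002]
ft_force: [-3.3, -0.4, 1.9]
width: 39.5
grasp_force: 1.7
at jig [-71.7 -42.2] [507.4 157.    3. ] q [0.28 0.62 1.93 0.   0.59 1.69] w 39.5 F [-3.3 -0.4  1.9] t 25.8
shift [ 0.  -0.2 -0. ] turn [ 0.     0.002 -0.   ]
```

```bash
python3 -m inch '[[[-3,0,0,0,0,0,45],[-6,0,0,0,0,0,45],[-6,0,-15,0,0,0,45],[-6,0,-45,0,0,0,45],[-6,0,-80,0,0,0,45],[-6,0,-107,0,0,0,45]]]'
python3 -c "
from h import *
tgt(12,-181.7,112,np.pi/2-.04)"
```

```text
t: 26.4
ee_pos: [503.0, 156.4, 112.9]
orientation: [-3.131, -0.254, -0.004]
ft_force: [0.1, -0.3, 0.4]
width: 39.6
grasp_force: 0.0
at jig [-76.1 -42.1] [503.  156.4 112.9] q [ 0.28  0.42  1.92 -0.    0.8   1.69] w 39.6 F [ 0.1 -0.3  0.4] t 26.4
shift [ 88.2 139.6   1. ] turn [ 0.002 -0.002 -1.531]
```

```bash
python3 -m inch '[[[5,8,0,0,0,-0.1,45],[14,22,0,0,0,-0.24,45],[24,38,0,0,0,-0.38,45],[34,54,0,0,0,-0.52,45],[44,70,0,0,0,-0.66,45],[53,85,0,0,0,-0.8,45],[62,99,0,0,0,-0.94,45],[70,112,0,0,0,-1.08,45],[78,124,0,0,0,-1.22,45],[84,133,0,0,0,-1.36,45],[87,138,0,0,0,-1.48,45],[88.2,139.6,1,0,0,-1.531,45],[88.2,139.6,1,0,0,-1.531,45],[88.2,139.6,1,0,0,-1.531,45]]]'
python3 - <<'E'
from h import *
tgt(12,-181.7,51,np.pi/2-.04)
o=status.get_obs(); im=optics.get_image("wrist"); np.save("w4.npy",im,allow_pickle=True); f=im["frame"]
# wing: dark blob inside blue saddle
b=(f[:,:,2].astype(int)-f[:,:,0]>25).astype(np.uint8); n,l,s,c=cv2.connectedComponentsWithStats(b); i=1+s[1:,4].argmax(); print(s[i])
cv2.imwrite("pics/w4.png",cv2.resize(f[100:310,140:450,::-1],None,fx=2.5,fy=2.5,interpolation=cv2.INTER_CUBIC))
E
```

```text
t: 27.8
ee_pos: [612.0, 32.6, 109.9]
orientation: [2.083, 2.351, 0.001]
ft_force: [0.0, -0.4, -0.6]
width: 39.5
grasp_force: 0.0
at jig [  11.4 -181.8] [612.   32.6 109.9] q [ 0.03  0.53  1.72  0.    0.89 -0.09] w 39.5 F [ 0.  -0.4 -0.6] t 27.8
shift [ 0.1  0.5 58.9] turn [ 0.001  0.    -0.002]
[ 246  184   61   59 1815]
```

View pics/w4.png

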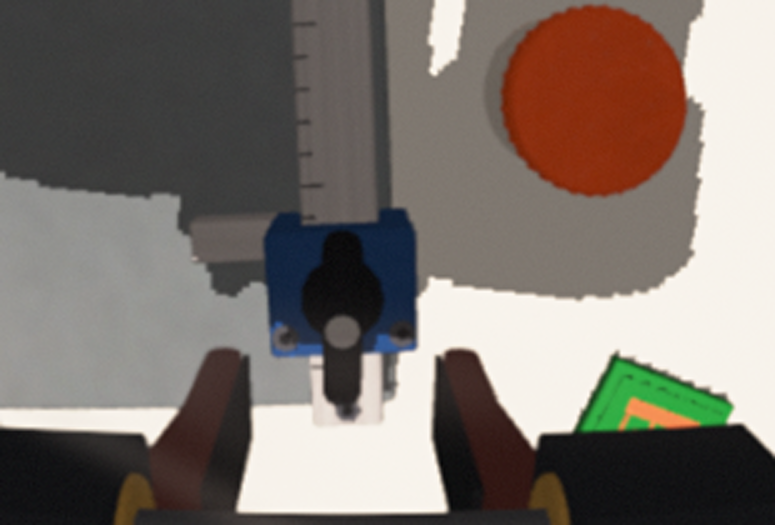

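The wing (342, 235–400) is upright in the image and centred between the fingers. I'll descend and grip it.

```bash
python3 -m inch '[[[0,0.3,10,0,0,0,45],[0,0.5,25,0,0,0,45],[0,0.5,40,0,0,0,45],[0,0.5,52,0,0,0,45],[0,0.5,58.5,0,0,0,45],[0,0.5,58.5,0,0,0,20],[0,0.5,58.5,0,0,0,0],[0,0.5,58.5,0,0,0,0],[0,0.5,58.5,0,0,0,0],[0,0.5,58.5,0,0,0,0],[0,0.5,58.5,0,0,0,0],[0,0.5,58.5,0,0,0,0],[0,0.5,58.5,0,0,0,0]]]'
python3 -c "
from h import *
tgt(12,-104,51,np.pi/2-.04);o=status.get_obs();print(o['moment'],o['grasp_force'])"
```

```text
t: 29.15
ee_pos: [612.2, 32.6, 51.1]
orientation: [-2.082, -2.353, 0.0]
ft_force: [-4.1, -0.2, 5.3]
width: 10.7
grasp_force: 30.0
at jig [  11.6 -181.8] [612.2  32.6  51.1] q [ 0.03  0.62  1.74 -0.    0.78 -0.09] w 10.7 F [-4.1 -0.2  5.3] t 29.15
shift [77.8 -2.7  0.1] turn [-0.  0. -0.]
[-0.20468004  0.48021904 -0.13948244] 29.999635219573975
```

```bash
python3 -m inch '[[[3,-0.1,0,0,0,0,0],[9,-0.4,0,0,0,0,0],[16,-0.6,0,0,0,0,0],[23,-0.9,0,0,0,0,0],[30,-1.2,0,0,0,0,0],[37,-1.5,0,0,0,0,0],[44,-1.8,0,0,0,0,0],[51,-2,0,0,0,0,0],[58,-2.3,0,0,0,0,0],[64,-2.5,0,0,0,0,0],[69,-2.7,0,0,0,0,0],[72,-2.9,0,0,0,0,0],[74,-2.9,0,0,0,0,0],[74,-2.9,0,0,0,0,0]]]'; python3 -m inch '[[[0.7,0,0,0,0,0,0],[1.4,0,0,0,0,0,0],[1.4,0,0,0,0,0,0]]]';python3 -m inch '[[[0.5,0,0,0,0,0,0],[1,0,0,0,0,0,0],[1,0,0,0,0,0,0]]]'
python3 -c "
from h import *
tgt(12,-104,51,np.pi/2-.04);o=status.get_obs();print(o['moment'],o['grasp_force'])"
```

```text
t: 30.55
ee_pos: [600.2, 106.0, 51.2]
orientation: [-2.082, -2.352, 0.0]
ft_force: [-4.2, 0.8, 6.4]
width: 10.8
grasp_force: 30.0
t: 30.85
ee_pos: [600.0, 107.1, 51.2]
orientation: [-2.082, -2.353, 0.001]
ft_force: [-5.0, -1.9, 5.9]
width: 11.0
grasp_force: 30.0
t: 31.15
ee_pos: [599.9, 108.0, 51.2]
orientation: [-2.082, -2.352, 0.001]
ft_force: [-3.5, -1.1, 6.4]
width: 10.8
grasp_force: 30.0
at jig [  11.6 -105.5] [599.9 108.   51.2] q [ 0.16  0.61  1.75 -0.    0.78  0.04] w 10.8 F [-3.5 -1.1  6.4] t 31.15
shift [1.5 0.3 0.2] turn [-0.  0. -0.]
[-0.28641693  0.62748025 -0.10595094] 29.999845325946808
```

```bash
python3 -m inch '[[[0.5,0,0,0,0,0,0],[1,0,0,0,0,0,0],[1,0,0,0,0,0,0]]]';python3 -m inch '[[[0.5,0,0,0,0,0,0],[1,0,0,0,0,0,0],[1,0,0,0,0,0,0]]]';python3 -m inch '[[[0.5,0,0,0,0,0,0],[0.5,0,0,0,0,0,0],[0.5,0,0,0,0,0,0]]]'
python3 -c "
from h import *
tgt(12,-104,51,np.pi/2-.04);o=status.get_obs();print(o['moment'],o['grasp_force'])"
```

```text
t: 31.45
ee_pos: [599.7, 109.0, 51.2]
orientation: [-2.082, -2.352, 0.001]
ft_force: [-4.7, -1.8, 6.5]
width: 10.8
grasp_force: 30.0
t: 31.75
ee_pos: [599.7, 109.3, 51.2]
orientation: [2.081, 2.353, -0.002]
ft_force: [-4.3, -5.3, 7.0]
width: 10.5
grasp_force: 30.0
t: 32.05
ee_pos: [599.7, 109.3, 51.2]
orientation: [2.081, 2.352, -0.002]
ft_force: [-3.7, -8.2, 7.0]
width: 10.8
grasp_force: 30.0
at jig [  11.6 -104.1] [599.7 109.3  51.2] q [ 0.16  0.61  1.75 -0.    0.78  0.04] w 10.8 F [-3.7 -8.2  7. ] t 32.05
shift [0.2 0.4 0.2] turn [-0.001  0.002  0.   ]
[-1.28951075  0.45004432 -0.08339023] 30.000069737434387
```

```bash
python3 -m inch '[[[0,0,0,0,0,0.1,0],[0,0,0,0,0,0.2,0],[0,0,0,0,0,0.3,0],[0,0,0,0,0,0.4,0],[0,0,0,0,0,0.5,0],[0,0,0,0,0,0.6,0],[0,0,0,0,0,0.7,0],[0,0,0,0,0,0.8,0],[0,0,0,0,0,0.9,0],[0,0,0,0,0,1.0,0],[0,0,0,0,0,1.1,0],[0,0,0,0,0,1.2,0],[0,0,0,0,0,1.3,0],[0,0,0,0,0,1.4,0],[0,0,0,0,0,1.45,0],[0,0,0,0,0,1.48,0],[0,0,0,0,0,1.48,0]]]'
python3 -c "
from h import *
tgt(12,-104,51,np.pi/2-1.5);o=status.get_obs();print(o['moment'],o['grasp_force'])"
```

```text
t: 33.75
ee_pos: [598.4, 110.1, 51.3]
orientation: [3.123, 0.333, -0.005]
ft_force: [-7.5, -2.3, 11.9]
width: 11.2
grasp_force: 30.0
at jig [  10.5 -103.1] [598.4 110.1  51.3] q [ 0.16  0.61  1.75 -0.    0.78  1.52] w 11.2 F [-7.5 -2.3 11.9] t 33.75
shift [1.5 0.9 0.3] turn [ 0.     0.003 -0.02 ]
[-0.47852173  1.44387653  0.18911218] 30.012556314468384
```

```bash
python3 -m inch '[[[0,0,0,0,0,0,20],[0,0,0,0,0,0,45],[0,0,0,0,0,0,60],[0,0,0,0,0,0,60],[0,0,0,0,0,0,60],[0,0,-8,0,0,0,60],[0,0,-25,0,0,0,60],[0,0,-45,0,0,0,60],[0,0,-65,0,0,0,60],[0,0,-85,0,0,0,80],[-30,0,-110,0,0,0,100],[-70,0,-120,0,0,0,100],[-110,0,-130,0,0,0,100],[-130,0,-130,0,0,0,100],[-130,0,-130,0,0,0,100]]]'
python3 - <<'E'
from h import *
o=status.get_obs(); im=optics.get_image("wrist"); np.save("w5.npy",im,allow_pickle=True); f=im["frame"].astype(int)
h=lambda u,v,z:jig(C,TH,wz(im,o,u,v,z)).round(1)
print(o["ee_pos"].round(1))
# project jig points into image for row/col profiles
Hi=np.linalg.inv(im["hand_eye"]); Rt=R.from_rotvec(o["orientation"])
def pw(x,y,z):
    q=Hi[:3,:3]@Rt.inv().apply(np.r_[world(C,TH,x,y),z]-o["ee_pos"])+Hi[:3,3]; r=np.hypot(q[0],q[1]); k=im["fx"]*np.arctan2(r,q[2])/r
    return im["cx"]+q[0]*k,im["cy"]+q[1]*k
# orthorectified sampling along lines at z=20
def prof(z,pts):
    uv=np.array([pw(*p,z) for p in pts],np.float32); return cv2.remap(im["frame"],uv[:,0].copy(),uv[:,1].copy(),cv2.INTER_LINEAR)[:,0].mean(1).astype(int).tolist()
for y in(-10,-30,-50,-60): print("x 6..-8 at y",y,prof(20,[(x,y) for x in np.arange(6,-8.1,-1)]))
for x in(-15,-30,-45,-60): print("y 6..-8 x",x,prof(20,[(x,y) for y in np.arange(6,-8.1,-1)]))
for x in(-28,-33,-45): print("y -78..-92 x",x,prof(20,[(x,y) for y in np.arange(-78,-92.1,-1)]))
# wing: rectified at z=81
g=np.array([[pw(12+a,-104+b,81) for b in range(-35,36)] for a in range(-35,36)],np.float32)
d=cv2.remap(im["frame"],g,None,cv2.INTER_LINEAR); m=(d.max(2)<45).astype(np.uint8)
n,l,s,c=cv2.connectedComponentsWithStats(m)
for i in range(1,n):
    if s[i,4]>150: ys,xs=np.where(l==i); print("dark",s[i],cv2.minAreaRect(np.c_[xs,ys].astype(np.float32)), np.degrees(np.linalg.eigh(np.cov(xs,ys))[1][:,1]@[1,0]) )
for r in m[::3]: print("".join(".#"[v] for v in r[::2]))
E
```

```text
t: 35.25
ee_pos: [470.4, 82.7, 181.4]
orientation: [3.124, 0.333, -0.001]
ft_force: [-0.4, 0.0, -0.1]
width: 87.9
grasp_force: 0.0
[470.4  82.7 181.4]
x 6..-8 at y -10 [95, 94, 92, 92, 91, 84, 74, 82, 104, 118, 122, 122, 123, 125, 125]
x 6..-8 at y -30 [92, 93, 93, 92, 88, 81, 76, 83, 103, 120, 125, 126, 128, 129, 129]
x 6..-8 at y -50 [92, 91, 91, 91, 87, 79, 74, 83, 104, 121, 127, 128, 129, 131, 131]
x 6..-8 at y -60 [92, 93, 90, 91, 87, 79, 73, 79, 103, 122, 128, 130, 130, 132, 133]
y 6..-8 x -15 [94, 95, 89, 81, 88, 104, 115, 119, 120, 122, 124, 123, 124, 128, 125]
y 6..-8 x -30 [93, 93, 87, 81, 85, 105, 115, 117, 119, 122, 122, 123, 124, 125, 124]
y 6..-8 x -45 [92, 91, 87, 81, 87, 103, 113, 117, 119, 121, 122, 124, 123, 123, 124]
y 6..-8 x -60 [85, 91, 85, 80, 84, 97, 107, 110, 110, 110, 111, 111, 110, 110, 110]
y -78..-92 x -28 [125, 128, 125, 116, 101, 101, 102, 102, 103, 103, 102, 101, 102, 102, 104]
y -78..-92 x -33 [123, 121, 119, 110, 100, 100, 101, 101, 102, 101, 100, 102, 101, 101, 102]
y -78..-92 x -45 [120, 120, 119, 109, 92, 73, 62, 60, 61, 61, 61, 62, 60, 59, 60]
da
[... 266 characters left out ...]
..............#####...............
................######..............
..............#########.............
..............##########............
.............###########............
..............###....###............
..............##......#.............
......................#.............
.................#..##..............
.................#####..............
.................#####..............
.................#####..............
.................#####..............
....................................
....................................
....................................
....................................
....................................
....................................
```

The profiles show the carrier's edge parallel to and against the rail and the fence, no gap at the stop finger, and the wing across the rail. The robot is clear, so I'm handing in.

```bash
python3 -c "
from workcell import ctrl
print(ctrl.close_job())"
```

```text
the job is handed in; nothing more can be done
None
```

The job is handed in at about 35 s: by the last wrist-camera check, the carrier lies flush on the rail and home on the end fence, with the stop touching its other end and the knob turned tight (about 1.5 rad).

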